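# Trip the grinder's sprung cup plate with the dosing cup

### The job

Free the grinder's sprung cup plate by turning its clamp knob clockwise as far as it goes, then press the steel dosing cup, upright and in the middle of the plate, down until you feel the plate come up firm against its hidden stop, and keep it held down firmly there for a good second without forcing it. Let the plate spring back up, then stand the cup upright on the middle of the ceramic saucer and let go. Leave the knob turned and the other things on the counter where they are.

Things in the scene. Friction and masses are not known exactly. Their poses are not given: they have to be found in the camera images.
- grinder: Fixed chrome grinder on a dark steel base 130 x 450 x 12 mm. Origin: on the counter, under the axis of the cup plate; z up, x and y along the base's short and long sides. The tower (130 x 130 mm, 265 mm tall) stands at y = -235 mm; a small chute sticks out of it to y = -143 mm at 185 mm height. The clamp knob stands at y = +95 mm.
- clamp (a joint): Clamp knob angle, rad: starts between 0 and 0.4 (locked: a cam lies beneath the plate's wing and blocks it), grows when turned clockwise seen from above, end stop at 2.6 (free). The cam lets the plate go from about 2.1; anything above 2.3 counts as fully turned. It turns with light friction and stays where left; more than one grasp is usually needed.
- clamp_grip (a point): Point on the knob's axis, at the height to grip (92 mm above the counter). The black grip is an upright bar 46 mm long, 13 mm thick, from 72 to 100 mm height; the point's x axis lies along the bar, y across it (pinch along y), z up. Turns with the knob.
- cup_plate (a joint): How far the sprung cup plate is pressed down, m: 0 up. Its stop lies somewhere between 7 and 21 mm down, different every time, and cannot be seen. The spring needs 2.5 N to start and at most 7 N near the stop; from the stop on, the force rises steeply (a rubber-like bump, about 10 N per mm). 12 to 20 N shows that it is home and is a good force to hold; over 30 N would harm the switch.
- plate_top (a point): Centre of the top of the round steel cup plate, diameter 76 mm, top 60 mm above the counter when up; moves with the plate, z up. A narrow wing reaches from the plate towards the knob.
- dosing_cup: Loose straight-sided steel cup, open at the top, outer diameter 54 mm, height 66 mm, wall 3 mm, about 0.18 kg. Origin: centre of its underside; z up through the mouth. Stands on the counter.
- saucer: Loose flat ceramic saucer, diameter 100 mm, 10 mm thick, flat top, lying on the counter. Origin: centre of its underside; z up.
- shot_cup: Bystander: low tapered glass shot cup, rim diameter 60 mm, height 50 mm, standing on the counter. Origin: centre of its underside.
- tamper: Bystander: steel tamper, diameter 58 mm, 90 mm tall. Origin: centre of its underside.
- hopper: Bystander: the grinder's clear bean hopper, rim diameter 124 mm, 130 mm tall. Origin: centre of its underside.

How it is judged:
By the outcome, as a careful person would: the job done as asked, in the order asked, and still so for the second after the job is handed in, with the robot touching nothing.
It also fails if it takes over 72 s, if anything falls off the work surface, if the arm or the gripper's body presses on something with over 40 N, if the wrist force passes 120 N, or if a joint passes its speed limit or range.

### The arm

A 6-joint arm with a two-finger parallel gripper is mounted at the origin on the work surface. World frame = base frame: x ahead of the robot, y to its left, z up, the work surface at z = 0. Lengths are in m, angles in rad, forces in N, time in s.
With the tool pointing down it reaches from about 0.35 to 0.8 m from the base axis. Payload 7.3 kg.
Tool frame: the origin (TCP) lies between the finger pads; the fingertips stand 25 mm ahead of it and the grasp point (between the pads) lies 6 mm ahead of it (r.tip_extent is the distance from the TCP to the fingertips, in m); z points along the fingers, y is the line along which they close (so a half turn about z gives the same grasp; the last joint's range is limited). The gripper opens to 85 mm and grips with 20 to 120 N. Pads are 22 mm wide; open, the fingers measure 114 mm over their backs; the gripper's body (76 mm by 85 mm) begins 54 mm behind the grasp point. The pads swing forward as they close: fully open they stand 13 mm farther back than shut.
Start: joints at [-1.365, 0.342, 1.524, -0, 1.275, -0.146], TCP at [0.181, -0.493, 0.256] pointing down, gripper open.
Joint ranges: [-2.53, 2.53], [-0.77, 2.02], [0.04, 2.7], [-1, 4.14], [0.28, 2.66], [-3.11, 3.11]. Speed limits (rad/s): [2.57, 2.57, 3.14, 3.14, 3.14, 3.14].

### API

Orientations are given as a unit quaternion [x, y, z, w].
In Python, from workcell import r, command_gripper, optics gives the robot as it stands. The module is installed in compiled form; this text tells all that it offers. Calls block until the motion is done:
- r.reach(position, orientation): joint-space move of the TCP to a pose.
- r.move_straight(position, orientation=None, speed=0.15, max_force=None): straight line of the TCP; orientation=None keeps the orientation; speed is the mean speed in m/s. With max_force (N) it stops when the force on the tool has changed by that much, and returns True; else False.
- r.movej(angles): joint-space move.
- command_gripper(opening, force=None): finger opening in m; force is the grip in N (None keeps the last); returns when the fingers have stopped.
- r.hold(seconds).
- r.solve_ik(position, orientation): joint angles nearest the present ones, or None.
- r.read_state(): the state.
- optics.get_image(name): name is "scene" or "top" or "wrist"; returns (picture, depth): 384x512x3 uint8, red, green, blue; 384x512 float32, m along the optical axis (not along the pixel's ray), 0 where there is no reading.
- optics.camera_model(name): a dict with "K" (3x3 intrinsics, pixels), "k1" (the pictures are not rectified: a ray, as slopes to the right and down, at radius r is drawn at 1 + k1 r^2 times it, then the intrinsics apply), "R" (3x3) and "t" (3): a world point X has camera coordinates R X + t; the wrist camera has in their place "tool_from_camera" (4x4, takes a point from camera to tool coordinates, whose origin is the TCP and whose axes are the flange's). Camera axes: x right, y down, z forward; pixel columns grow to the right and rows downward; lengths in m; the calibration is good to about 2 mm. A picture is of the moment at which its call begins: read the wrist's pose just before it. camera_model takes no time and is no camera call.
A pose or a line that the arm cannot do raises r.PlanningError and nothing moves.
- r.finish_job(): hands the job in; it is judged then, once.
The state is a dict: "time_s": time; "joint_positions": joint angles; "dq": joint speeds; "tau": joint torques, N m; "eef_pos": TCP position; "eef_rot": TCP orientation; "contact_force": force on the tool from outside, world axes, zero at the start; "torque": the same for the moment, N m; "grip_width": finger opening in m; "grip_force": force on a finger pad.
Only numpy, scipy, OpenCV 4.12 (cv2) and the standard library are available. Lean on these libraries where they do the work, as an engineer would, in place of code of your own. Each camera call takes 0.05 s, during which the arm holds its last target. There are 200 camera calls.

## Working session

There is one attempt and no reset: what is moved stays moved. The work goes in short steps, each a Python script; the robot and the scene stay as the last script left them, time stands still between calls to the robot, and variables do not carry over. Pictures are saved under pics/ and viewed, at most 10 in all, crops included, and the job is handed in when it is done.

```bash
mkdir -p pics; cat > h.py <<'E'
import numpy as np, cv2
from workcell import r, command_gripper, optics
from scipy.spatial.transform import Rotation as Ro
def cloud(name):
    st=r.read_state(); im,d=optics.get_image(name); m=optics.camera_model(name)
    K=np.array(m["K"]);h,w=d.shape
    u,v=np.meshgrid(np.arange(w),np.arange(h))
    xd=(u-K[0,2])/K[0,0]; yd=(v-K[1,2])/K[1,1]; x,y=xd.copy(),yd.copy()
    for _ in range(10):
        f=1+m["k1"]*(x*x+y*y); x,y=xd/f,yd/f
    P=np.stack([x*d,y*d,d],-1)
    if "R" in m: P=(P-np.array(m["t"]))@np.array(m["R"])
    else:
        T=np.array(m["tool_from_camera"]); P=P@T[:3,:3].T+T[:3,3]
        P=P@Ro.from_quat(st["eef_rot"]).as_matrix().T+st["eef_pos"]
    P[d==0]=np.nan
    return im,P
def q(yaw):  # tool down; tool y axis along world angle yaw
    y=np.array([np.cos(yaw),np.sin(yaw),0]); z=np.array([0,0,-1.]); x=np.cross(y,z)
    return Ro.from_matrix(np.stack([x,y,z],1)).as_quat()
def save(n,im,s=1.5): cv2.imwrite(f"pics/{n}.png",cv2.resize(im[:,:,::-1],None,fx=s,fy=s,interpolation=cv2.INTER_CUBIC))
E
python3 - <<'E'
from h import *
for n in ("top","scene"):
    im,P=cloud(n); save(n,im); np.save(n+"_P.npy",P); np.save(n+"_im.npy",im)
s=r.read_state(); print(s["time_s"],s["contact_force"],s["eef_rot"],optics.camera_model("top"))
E
```

```text
0.1 [ 0.28709375  0.22786594 -0.09556288] [ 9.84567319e-01  1.75004922e-01 -2.46077049e-05 -6.85590733e-04] {'K': array([[393.03475054,   0.        , 255.53951674],
       [  0.        , 393.03475054, 191.93717062],
       [  0.        ,   0.        ,   1.        ]]), 'k1': 0.0017571064276520314, 'R': array([[ 0.01379588, -0.99989554, -0.00431087],
       [-0.99825465, -0.0135254 , -0.0574867 ],
       [ 0.05742239,  0.00509643, -0.99833697]]), 't': array([-0.04315786,  0.62803202,  1.36701707])}
```

View pics/top.png

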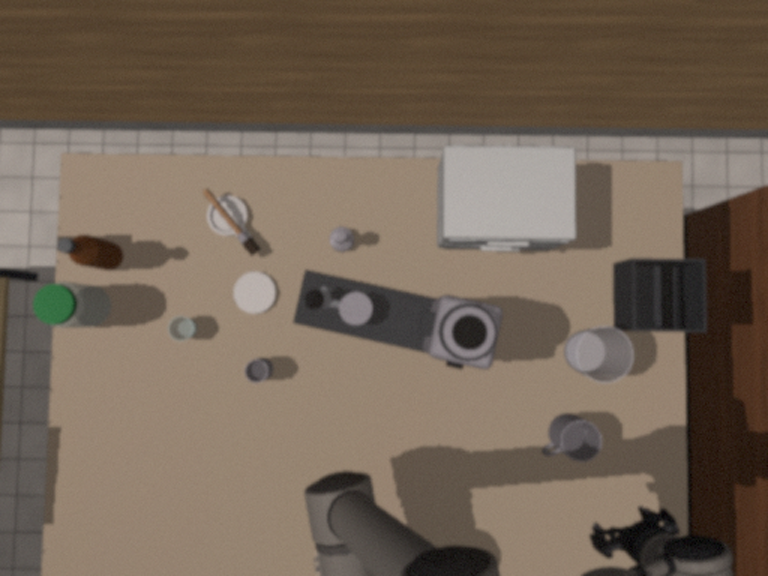

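View pics/scene.png

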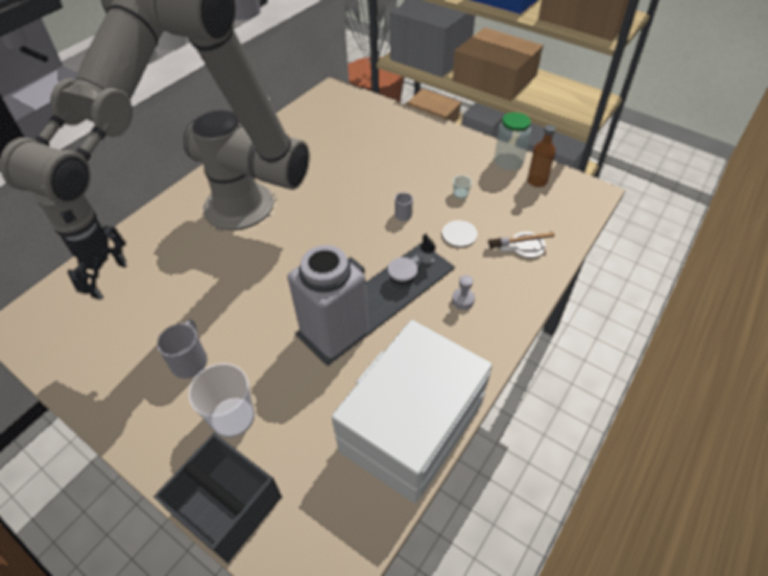

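The top view (1.5x) shows the plate at (356,309), the knob at (315,299), the saucer at (255,292), the dosing cup at (258,370) and the glass shot cup at (182,328). The tamper is at (342,238). I'll measure these roughly, then look closer with the wrist camera.

```bash
python3 - <<'E'
from h import *
P=np.load("top_P.npy")
for n,(u,v) in dict(plate=(356,309),knob=(315,299),saucer=(255,292),cup=(258,370),tower=(470,330)).items():
    u,v=int(u/1.5),int(v/1.5); print(n,np.nanmedian(P[v-2:v+3,u-2:u+3].reshape(-1,3),0).round(3))
# wrist look from above between plate & saucer & cup
for p in ([0.47,0.0,0.42],[0.45,0.03,0.40],[0.45,0.03,0.36]):
    try:
        r.reach(p,q(np.pi/2)); print(p);break
    except r.PlanningError as e: print(e)
im,P=cloud("wrist"); save("w1",im); np.save("w1_P.npy",P); print(r.read_state()["time_s"],r.read_state()["joint_positions"])
T=optics.camera_model("wrist");print(T)
E
```

```text
plate [0.577 0.028 0.061]
knob [0.598 0.116 0.097]
saucer [0.617 0.268 0.011]
cup [0.434 0.258 0.006]
tower [ 0.536 -0.202  0.267]
[0.47, 0.0, 0.42]
2.2833 [-1.64618373e-01  1.62351410e-01  1.32393661e+00 -1.63012791e-04
  1.65596348e+00 -1.73379522e+00]
{'K': array([[280.09374878,   0.        , 255.26248766],
       [  0.        , 280.09374878, 191.8712766 ],
       [  0.        ,   0.        ,   1.        ]]), 'k1': -0.06754672765338444, 'tool_from_camera': array([[ 1.05233028e-04, -9.49518964e-01, -3.13709622e-01,
         8.04166277e-02],
       [ 9.99999991e-01,  1.27144839e-04, -4.93877370e-05,
         8.51300160e-04],
       [ 8.67811521e-05, -3.13709614e-01,  9.49518968e-01,
        -1.17865160e-01],
       [ 0.00000000e+00,  0.00000000e+00,  0.00000000e+00,
         1.00000000e+00]])}
```

View pics/w1.png

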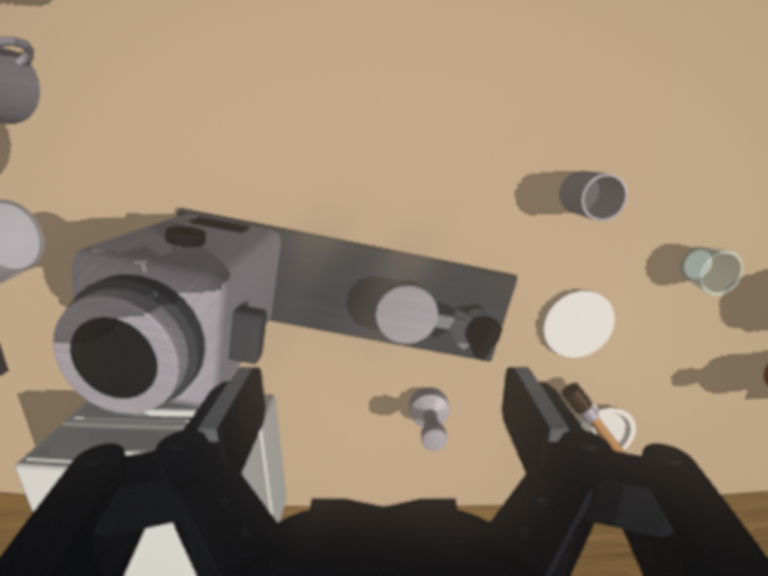

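The wrist view shows the plate at (407,314), the knob at (484,335), the saucer at (579,324), the cup rim at (605,197) and the glass shot cup at (722,271). I'll fit these from the depth data and take a crop of the knob.

```bash
python3 - <<'E'
from h import *
P=np.load("w1_P.npy")
def sel(c,rad,z0,z1):
    Q=P.reshape(-1,3); m=(np.hypot(Q[:,0]-c[0],Q[:,1]-c[1])<rad)&(Q[:,2]>z0)&(Q[:,2]<z1); return Q[m]
def circ(n,c,rad,z0,z1):
    Q=sel(c,rad,z0,z1); cc,rr=cv2.minEnclosingCircle(Q[:,:2].astype(np.float32)); print(n,len(Q),np.round(cc,4),round(rr,4),'mean',Q.mean(0).round(4),'mid',((Q.max(0)+Q.min(0))/2).round(4))
circ("plate",(.577,.028),.045,.055,.067)
circ("saucer",(.617,.268),.065,.006,.016)
circ("cuprim",(.43,.26),.06,.060,.075)
circ("cup",(.43,.26),.06,.02,.075)
Q=sel((.598,.116),.05,.088,.11); print("knob",len(Q),Q.mean(0).round(4),cv2.minAreaRect((Q[:,:2]*1000).astype(np.float32)))
Q=sel((.52,.06),.4,.004,.02); 
B=Q[(Q[:,1]<.17)&(Q[:,1]>-.12)&(abs(Q[:,0]-.577)<.12)]; print("base",cv2.minAreaRect((B[:,:2]*1000).astype(np.float32)))
Q=sel((.72,.06),.1,.03,.1);print("tamper",Q.mean(0) if len(Q) else 0)
im=np.load("top_im.npy")
r.reach([.55,.10,.27],q(np.pi/2-.23)); im,P=cloud("wrist"); np.save("w2_P.npy",P); save("w2",im)
Q=sel((.598,.116),.05,.088,.11); print("knob2",len(Q),Q.mean(0).round(4),cv2.minAreaRect((Q[:,:2]*1000).astype(np.float32)))
circ("plate",(.577,.028),.045,.055,.067)
circ("saucer",(.617,.268),.065,.006,.016)
circ("cuprim",(.43,.26),.06,.060,.075)
print(r.read_state()["time_s"])
E
```

```text
plate 1281 [0.5811 0.0316] 0.0402 mean [0.5804 0.0296 0.0599] mid [0.5815 0.0318 0.0591]
saucer 1658 [0.6174 0.27  ] 0.0509 mean [0.6158 0.2698 0.0101] mid [0.6177 0.2704 0.0094]
cuprim 251 [0.4378 0.2491] 0.0275 mean [0.4366 0.2493 0.0649] mid [0.4368 0.2487 0.0641]
cup 861 [0.4378 0.249 ] 0.0276 mean [0.437  0.2497 0.0479] mid [0.4367 0.2484 0.0442]
knob 244 [0.5988 0.1198 0.0982] ((600.404296875, 120.83257293701172), (13.83695125579834, 45.787811279296875), 62.25510787963867)
base ((578.206787109375, 16.0330810546875), (303.38067626953125, 130.69644165039062), 78.04356384277344)
tamper [0.74048662 0.06526202 0.07435333]
knob2 519 [0.5986 0.122  0.0987] ((600.8738403320312, 122.13944244384766), (13.54711627960205, 45.83523941040039), 63.31083297729492)
plate 2727 [0.583  0.0313] 0.0406 mean [0.5804 0.0303 0.06  ] mid [0.5818 0.0312 0.0587]
saucer 3621 [0.6173 0.271 ] 0.0504 mean [0.6153 0.2703 0.0102] mid [0.6174 0.2706 0.0096]
cuprim 650 [0.4376 0.249 ] 0.0276 mean [0.4366 0.2503 0.0651] mid [0.4381 0.249  0.0642]
3.1417
```

View pics/w2.png

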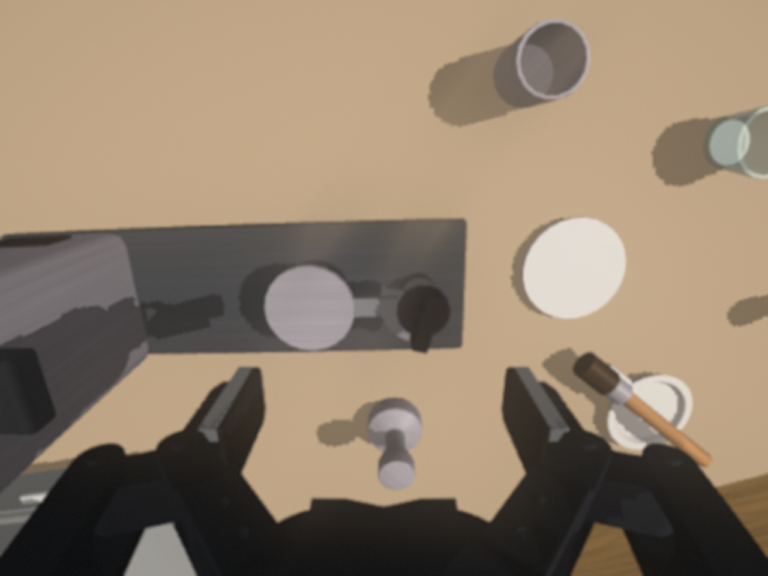

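The knob bar lies at about -27°, which makes the clamp angle about 0.27 rad. Turning joint 6 alone reaches the stop in a single grasp, so I'll grip the knob and turn it in steps.

```bash
python3 - <<'E'
from h import *
k=np.array([.6005,.1225]); yaw=np.radians(62.8)
command_gripper(.045,30)
r.reach([*k,.17],q(yaw))
print(r.move_straight([*k,.100],speed=.1,max_force=15))
command_gripper(0.0,30)
s=r.read_state(); print(s["grip_width"],s["contact_force"].round(1),s["torque"].round(2),s["time_s"],s["joint_positions"])
j=np.array(s["joint_positions"])
tot=0
while tot<2.36:
    tot+=.3 if tot<2.05 else .06
    jj=j.copy(); jj[5]+=tot; r.movej(jj); s=r.read_state()
    print(round(tot,2),s["contact_force"].round(1),s["torque"].round(2),round(s["grip_width"],4))
    if abs(s["torque"][2])>1.2 or np.linalg.norm(s["contact_force"])>30: break
print(s["time_s"])
E
```

```text
False
0.012001790074646336 [-3.2 -4.5  4.1] [-0.62  0.46  0.03] 5.3833 [ 0.07547698  0.65154448  1.46257751 -0.00160615  1.02770304 -1.01990759]
0.3 [ 1.   1.  -1.5] [ 0.23 -0.28 -0.06] 0.0123
0.6 [ 2.7  1.7 -3.2] [ 0.48 -0.53 -0.03] 0.0128
0.9 [ 4.6  3.9 -5.4] [ 0.6  -0.85 -0.04] 0.0127
1.2 [ 6.9  4.8 -5.1] [ 0.6  -1.02 -0.02] 0.0124
1.5 [ 6.2  4.2 -6.5] [ 0.53 -1.1  -0.03] 0.0123
1.8 [ 7.5  2.3 -6.1] [ 0.39 -1.29 -0.08] 0.0122
2.1 [ 9.   0.6 -8.2] [ 0.18 -1.35 -0.1 ] 0.0122
2.16 [ 9.1  1.1 -7. ] [ 0.17 -1.36 -0.06] 0.0121
2.22 [ 8.8  1.6 -6.9] [ 0.09 -1.42 -0.04] 0.0123
2.28 [ 9.3  0.8 -8.3] [ 0.1  -1.37 -0.04] 0.0121
2.34 [ 9.8 -0.  -7.1] [ 0.02 -1.36  0.19] 0.0124
2.4 [ 8.5  1.1 -5.7] [ 0.01 -1.19  1.06] 0.0125
9.375
```

The torque rose at 2.34–2.40 rad, so the knob is at its end stop. I'll release it, check its angle, then grasp the cup.

```bash
python3 - <<'E'
from h import *
s=r.read_state(); j=np.array(s["joint_positions"]); j[5]-=.05; r.movej(j)
command_gripper(.04)
p=np.array(s["eef_pos"]); r.move_straight([p[0],p[1],.22],speed=.2)
yaw=np.radians(-12)
command_gripper(.085,100)
r.reach([.50,.16,.27],q(yaw))
im,P=cloud("wrist"); save("w3",im)
Q=P.reshape(-1,3)
for c,rad,z0,z1,n in (((.6,.122),.05,.088,.11,"knob"),((.438,.249),.06,.06,.075,"cup")):
    m=(np.hypot(Q[:,0]-c[0],Q[:,1]-c[1])<rad)&(Q[:,2]>z0)&(Q[:,2]<z1)
    print(n,m.sum(),cv2.minAreaRect((Q[m,:2]*1000).astype(np.float32)) if m.any() else "")
c=[.4378,.249]
r.reach([*c,.16],q(yaw))
print(r.move_straight([*c,.051],speed=.12,max_force=15))
command_gripper(.03,100)
s=r.read_state(); print(s["grip_width"],s["grip_force"],s["contact_force"].round(1))
r.move_straight([*c,.20],speed=.15)
r.reach([.581,.030,.18],q(yaw))
r.hold(.2)
s=r.read_state(); print(s["grip_width"],s["contact_force"].round(1),s["torque"].round(2),s["time_s"])
im,P=cloud("scene"); save("s2",im[100:300,150:400],3)
E
```

```text
knob 618 ((601.0946655273438, 122.3201904296875), (45.98406219482422, 14.0016508102417), 19.755329132080078)
cup 502 ((438.0926818847656, 249.49496459960938), (52.254981994628906, 53.82417297363281), 31.997608184814453)
False
0.05243535833621088 103.89016158878803 [-1.1 -0.1  8. ]
0.05214903334231951 [-0.4 -0.  -2.4] [-0.01  0.05 -0.01] 16.7333
```

View pics/s2.png

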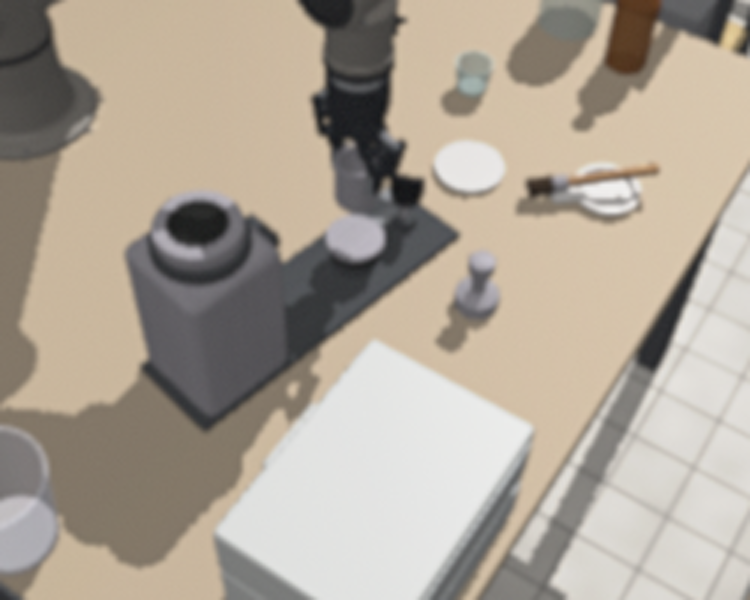

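The cup is held upright above the plate, and the knob is at about 2.59 rad. Now I'll press in small steps.

```bash
python3 - <<'E'
from h import *
p=np.array([.581,.030])
r.move_straight([*p,.118],speed=.1); r.hold(.2)
f=lambda: np.mean([(r.hold(.03),r.read_state()["contact_force"])[1] for _ in range(2)],0)
b=f(); z=.113; t0=r.read_state()["time_s"]; print(b.round(1),t0)
hold=False
while z>.084:
    d=f()-b if z<.1129 else np.zeros(3)
    if z<.1129: print(round(z,4),d.round(1),round(float(r.read_state()["eef_pos"][2]),4))
    if d[2]>13.5: hold=True;break
    z-=.001 if d[2]<7.3 else .0003
    r.move_straight([*p,z],speed=.02)
if hold:
    for _ in range(8):
        r.hold(.2); s=r.read_state(); print((s["contact_force"]-b).round(1),s["torque"].round(2),round(s["grip_width"],4))
print(s["time_s"] if hold else "no")
E
```

```text
[ 0.4  0.1 -2.4] 17.8167
0.112 [-1.2 -0.4  3.1] 0.1122
0.111 [-0.6 -0.1  3. ] 0.1111
0.11 [-0.3  0.1  3.3] 0.11
0.109 [-1.2 -0.7  3.8] 0.109
0.108 [-0.4  0.3  4.2] 0.108
0.107 [-0.5 -0.2  4. ] 0.107
0.106 [0.2 0.1 4.4] 0.106
0.105 [-0.8 -0.8  5.5] 0.1051
0.104 [-2.4 -0.4 11.4] 0.1048
0.1037 [-3.6 -0.3 12.8] 0.1048
0.1034 [-4.2 -0.5 14.6] 0.1047
[-4.2 -1.3 15.4] [ 0.02  0.6  -0.02] 0.0522
[-3.4 -0.1 14. ] [-0.01  0.57 -0.  ] 0.0529
[-4.   0.2 15. ] [-0.01  0.56 -0.03] 0.0526
[-3.8 -0.2 14.2] [-0.03  0.56 -0.04] 0.0524
[-3.5 -0.7 14.2] [-0.    0.56  0.01] 0.0523
[-3.7  0.4 14.9] [-0.04  0.51 -0.02] 0.0521
[-4.6  0.5 13.8] [-0.04  0.54  0.03] 0.0523
[-3.2 -0.9 14.3] [-0.03  0.61 -0.04] 0.0523
23.1
```

The force rises with the spring (3.0 to 5.5 N), then steeply about 7–8 mm down. I held 14–15 N there for 1.6 s. Next I'll release slowly, then place the cup on the saucer.

```bash
python3 - <<'E'
from h import *
p=np.array([.581,.030]); b=np.array([.4,.1,-2.4])
for z in (.108,.111,.112,.113,.114,.116):
    r.move_straight([*p,z],speed=.02); r.hold(.05); s=r.read_state(); print(z,(s["contact_force"]-b).round(1))
r.move_straight([*p,.18],speed=.12)
s=[.6173,.2705]; yaw=np.radians(-12)
r.reach([*s,.15],q(yaw))
r.move_straight([*s,.070],speed=.12); r.hold(.1)
print("touch",r.move_straight([*s,.057],speed=.015,max_force=4)); st=r.read_state(); print(st["eef_pos"],st["contact_force"].round(1),st["time_s"])
im,P=cloud("wrist"); save("w4",im)
E
```

```text
0.108 [ 0.2 -0.4  4.4]
0.111 [-0.7  0.6  2.7]
0.112 [-0.1 -0.8  2.8]
0.113 [-0.9 -0.2  0.2]
0.114 [-0.8 -0.1  1. ]
0.116 [ 0.3 -0.5 -0.7]
touch True
[0.61726643 0.27052405 0.06227584] [-0.1  0.1  4.2] 28.225
```

View pics/w4.png

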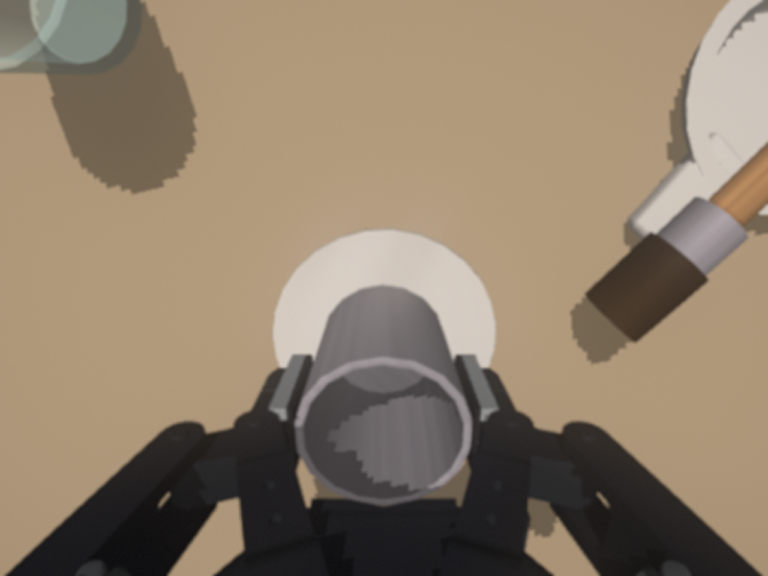

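The cup is upright on the saucer and centred on it: saucer about x=384, cup about x=384. Plate contact ended at the same height as on the way down, so the cup didn't slip. Releasing now.

```bash
python3 - <<'E'
from h import *
s=[.6173,.2705]
r.move_straight([*s,.0615],speed=.02)
command_gripper(.075,30); r.hold(.2)
r.move_straight([*s,.18],speed=.1)
r.reach([.50,.16,.30],q(np.radians(-12))); r.hold(.3)
im,P=cloud("wrist"); save("w5",im); Q=P.reshape(-1,3)
for c,rad,z0,z1,n in (((.6,.122),.05,.088,.11,"knob"),((.617,.27),.06,.07,.085,"cup"),((.617,.27),.065,.006,.016,"saucer"),((.581,.03),.045,.04,.067,"plate")):
    m=(np.hypot(Q[:,0]-c[0],Q[:,1]-c[1])<rad)&(Q[:,2]>z0)&(Q[:,2]<z1)
    print(n,m.sum(),Q[m].mean(0).round(4),cv2.minAreaRect((Q[m,:2]*1000).astype(np.float32)))
print(r.read_state()["time_s"])
E
```

```text
knob 517 [0.6003 0.1238 0.0983] ((601.18798828125, 122.42977905273438), (46.44499588012695, 13.686119079589844), 19.402067184448242)
cup 507 [0.6187 0.2718 0.0753] ((617.2920532226562, 270.96343994140625), (52.50300216674805, 52.745792388916016), 79.56487274169922)
saucer 2965 [0.6091 0.2698 0.0112] ((615.2661743164062, 270.2053527832031), (95.3510971069336, 99.8736801147461), 16.266698837280273)
plate 1624 [0.5808 0.0394 0.0596] ((580.208251953125, 36.77027130126953), (75.79488372802734, 72.78825378417969), 12.9912691116333)
31.575
```

View pics/w5.png

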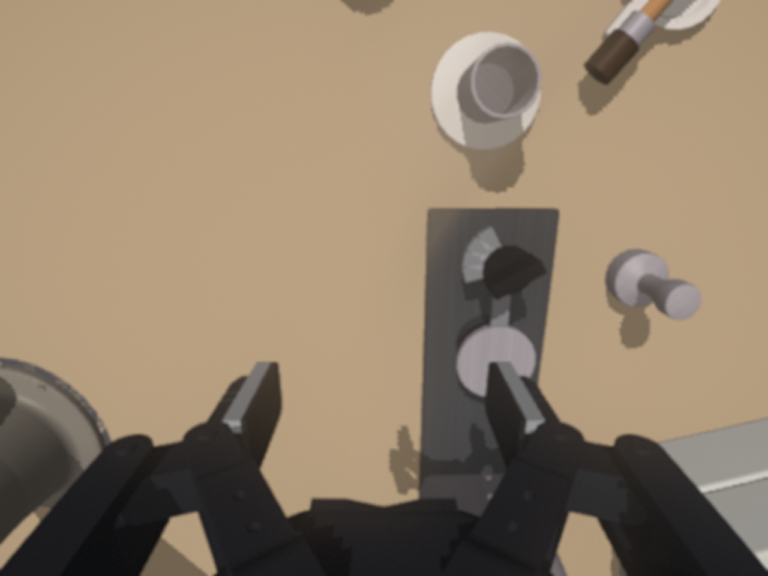

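The cup stands upright on the middle of the saucer at (505,80). The plate is back up at 60 mm (497,360), and the knob is still turned (512,270).

```bash
python3 -c "
from workcell import r
print(r.finish_job())"
```

```text
the job is handed in; nothing more can be done
None
```

I turned the knob to its end stop (about 2.59 rad), pressed the plate to its stop at about 7–8 mm, held it at 14–15 N for 1.6 s, let it spring back to 60 mm, stood the cup upright on the middle of the saucer, and handed the job in at about 32 s.

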